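Hold the reference cell in the photometer's beam

TASK

Put the photometer's green filter into the beam: slide the filter slide (the one with the red knob) all the way to its far end stop. Then lift the blue-lidded reference cell out of the grey rack with the fingers on its two frosted faces only, never on its clear end windows, and hold it upright and still in the middle of the gap between the filter and the detector, the beam running straight in at one clear window and out at the other through the middle of the cell, while the cell touches nothing but the fingers. Keep the cell upright all the way, leave the other two cells in their pockets, and finish while still holding the cell there: do not put it down or let go.

Things in the scene. Friction and masses are not known exactly. Their poses are not given: they have to be found in the camera images.
- photometer: open-beam filter photometer, fixed; grey base plate 110 x 320 x 12 mm, origin at the centre of its underside. y axis = beam direction: white lamp house (93 mm high) at the +y end, filter slide in its guide next to it, grey detector head (92 mm high) at the -y end. Beam axis 68 mm above the bench. Its +x side faces away from the robot
- light_path (a point): point on the beam axis midway between the filter guide and the detector snout, 68 mm above the bench; the free gap here is 123 mm long along the beam, nothing above the 12 mm base plate in it. Axes as the photometer's (y along the beam)
- lamp_lens (a point): centre of the lamp's lens, behind the filter slide; the beam leaves it towards the detector (photometer's -y)
- detector_aperture (a point): centre of the dark aperture in the end of the detector's black snout (30 mm diameter)
- filter_slide (a joint): travel in m of the filter slide, a black plate that runs along the photometer's +x (away from the robot): 0 to 0.008 at the start (empty hole in the beam), 0.038 against the far end stop (green filter in the beam). Plain friction of about 2 N, stays where it is left
- filter_knob (a point): middle of the upright round red knob on the slide's top edge: 17 mm diameter, 28 mm tall, from 99 to 127 mm above the bench (this point 113 mm up). The lamp house and the plate beside and below it reach no higher than 97 mm. It moves with the slide
- cell_rack: grey rack block, 56 x 212 x 22 mm, fixed to the bench, origin at the centre of its underside; three pockets 14 mm deep in a row along its y axis, 68 mm apart, with about 1 mm of play round each cell
- cell_blue: closed glass cell with blue lid, 70 to 120 g, in one of the rack's pockets, 36 mm of its glass above the rack. Origin: centre of underside, z up. 24 mm thick in x between two white frosted faces (46 mm long, 50 mm high; grip across these); 52 mm long in y between two clear end windows (light passes along y). Glass 50 mm high, lid 22 x 50 mm up to 56 mm. In the rack its y lies along the rack's y
- cell_blue_mid (a point): middle of the blue-lidded cell's glass, 25 mm above its underside; where the beam should pass
- cell_blue_window_a: clear window, 3 mm thick, 24 mm wide, 50 mm high, at the cell's +y end, not to be touched by the fingers; origin at the middle of its lower edge
- cell_blue_window_b: the same at the cell's -y end
- cell_red: a cell of the same shape with a red lid; stays in the rack
- cell_black: a cell of the same shape with a black lid; stays in the rack
Mind the look-alikes: they are no part of the job. Leave any purple look-alike of the cell_blue alone.

How it is judged:
By the outcome, as a careful person would: the job done as asked, in the order asked, and still so for the second after the job is handed in, while the arm keeps its last pose, push and grip.
It also fails if it takes over 48 s, if anything falls off the work surface, if the arm or the gripper's body presses on something with over 40 N, if the wrist force passes 120 N, or if a joint passes its speed limit or range.

ROBOT

A 7-joint arm with a two-finger parallel gripper is mounted at the origin on a cart in front of the work surface, level with it; the furniture and walls round the work are solid. World frame = base frame: x ahead of the robot, y to its left, z up, the work surface at z = 0. Lengths are in m, angles in rad, forces in N, time in s.
With the tool pointing down it reaches from about 0.4 to 0.875 m from the base axis. Payload 6.5 kg.
Tool frame: the origin (TCP) lies at the very end of the fingers, on their centre line; the grasp point (between the pads) lies 19 mm behind it; z points along the fingers, y is the line along which they close (so a half turn about z gives the same grasp; the last joint's range is limited). The gripper opens to 88 mm and grips with 3 to 60 N. Pads are 18 mm wide; open, the fingers measure 123 mm over their backs; the gripper's body (75 mm by 187 mm) begins 45 mm behind the grasp point.
Start: joints at [1.281, 0.536, -0.004, 1.538, 0.003, 1.067, -0.071], TCP at [0.144, -0.634, 0.239] pointing down, gripper open.
Joint ranges: [-2.7, 2.7], [-0.37, 2.16], [-1.27, 1.26], [0.24, 2.4], [-1.31, 4.45], [0.19, 1.91], [-2.76, 2.76]. Speed limits (rad/s): [2.39, 2.39, 3.14, 3.14, 3.14, 3.14, 3.14].

INTERFACE

Orientations are given as a unit quaternion [x, y, z, w].
In Python, from cell import bot gives the robot as it stands.
- The arm moves only by the tool drive_tool, never from a script. Its argument "deltas" is one flat list of numbers, 7 for each row, row after row: the shift along the tool's x, y, z in mm, then the turn, a rotation vector about the tool's x, y, z in rad, then the closure, from 0 (fully open) to 1 (shut). A call has exactly 10 rows; each row is the pose to reach, as a shift and turn from the pose commanded when the call began, along the tool's axes at that moment; what a row does not reach only later rows make up. A row lasts 1/12 s, in which the tool goes at most 41.7 mm and 7.16 degrees, less where a joint would pass 70% of its speed; a pose out of reach is approached as far as the arm can. A call with a gripper value outside its range is refused whole. The fingers move at their own pace and stop on an object; "newtons" is the grip in N (left out, the last holds). Time passes only in rows, so rows that repeat a pose let the fingers close, or fill a call up. It gives the time, the measured TCP pose, the force, the opening and the grip force at its end, in the units of the state.
- bot.get_state(): the state, without advancing time (a new reading comes with each control period).
- bot.capture(name): name is "scene" or "top" or "wrist"; returns a dict with "image" (384x512x3 uint8, red, green, blue), "mtx" (3x3 intrinsics, pixels), "k1" (the pictures are not rectified: a ray, as slopes to the right and down, at radius r is drawn at 1 + k1 r^2 times it, then the intrinsics apply), "R" (3x3) and "t" (3): a world point X has camera coordinates R X + t; the wrist camera has in their place "mount" (4x4, takes a point from camera to tool coordinates, whose origin is the TCP and whose axes are the flange's). Camera axes: x right, y down, z forward; pixel columns grow to the right and rows downward; lengths in m; the calibration is good to about 2 mm. A picture is of the moment at which its call begins: read the wrist's pose just before it. There is no depth.
- bot.finish_job(): hands the job in; it is judged then, once.
The state is a dict: "clock": time; "q": joint angles; "qvel": joint speeds; "tau": joint torques, N m; "eef_pos": TCP position; "tool_rot": TCP orientation; "force": force on the tool from outside, world axes, zero at the start; "moment": the same for the moment, N m; "gripper_width": finger opening in m; "gripper_force": force on a finger pad.
Only numpy, scipy, OpenCV 4.12 (cv2) and the standard library are available. Lean on these libraries where they do the work, as an engineer would, in place of code of your own. Each camera call takes 0.05 s, during which the arm holds its last target. There are 200 camera calls.

## Working session

There is one attempt and no reset: what is moved stays moved. The work goes in short steps, Python scripts to look and compute and a tool call to move; the robot and the scene stay as the last step left them, time stands still between calls to the robot, and variables do not carry over. Pictures are saved under pics/ and viewed, at most 10 in all, crops included, and the job is handed in when it is done.

Besides the shell and the picture viewer there is one more tool, called after "Emit:" by a JSON object that holds its "name" and its "arguments". drive_tool: Moves the arm, as the interface text tells. Its arguments: {"type":"object","properties":{"deltas":{"type":"array","items":{"type":"number"}},"newtons":{"type":"number"}},"required":["deltas"]}

```bash
mkdir -p pics; ls; python3 - <<'E'
from cell import bot
import cv2,numpy as np,pickle
s=bot.get_state();print(s)
d={}
for n in("scene","top","wrist"):
    c=bot.capture(n);d[n]=c
    cv2.imwrite(f"pics/{n}0.png",c["image"][:,:,::-1])
    print(n,{k:np.round(v,3).tolist() for k,v in c.items() if k!="image"})
pickle.dump((s,d),open("d0.pkl","wb"))
E
```

```text
pics
{'clock': 0.0, 'q': array([ 1.28079201,  0.53713904, -0.00439388,  1.53885146,  0.00263683,
        1.06727347, -0.07121141]), 'qvel': array([-0.00106269, -0.00050827, -0.00102055, -0.00063974,  0.00060965,
       -0.00078833,  0.00037856]), 'tau': array([-2.39112178e-04, -5.70979750e+01,  9.90732685e-01, -2.51606137e+01,
       -5.62254433e-02,  1.78038958e-02,  1.62748865e-04]), 'eef_pos': array([ 0.14407669, -0.63322065,  0.23786553]), 'tool_rot': array([ 9.93742915e-01,  1.11688511e-01, -1.80769597e-04, -8.13521294e-04]), 'force': array([-0.0056277 , -0.24617603,  0.37177956]), 'moment': array([ 0.01014098, -0.00173688, -0.03266499]), 'gripper_force': 0.0, 'gripper_width': 0.08822226334806385}
scene {'mtx': [[358.558, 0.0, 256.158], [0.0, 358.558, 189.405], [0.0, 0.0, 1.0]], 'k1': -0.095, 'R': [[-0.443, -0.896, -0.005], [-0.679, 0.339, -0.651], [0.585, -0.285, -0.759]], 't': [0.245, 0.417, 0.604]}
top {'mtx': [[381.783, 0.0, 257.587], [0.0, 381.783, 196.373], [0.0, 0.0, 1.0]], 'k1': -0.079, 'R': [[0.011, -1.0, 0.027], [-0.999, -0.012, -0.042], [0.042, -0.026, -0.999]], 't': [-0.017, 0.539, 0.938]}
wrist {'mtx': [[314.986, 0.0, 257.921], [0.0, 314.986, 190.619], [0.0, 0.0, 1.0]], 'k1': -0.085, 'mount': [[0.0, -0.95, -0.314, 0.082], [1.0, 0.0, -0.0, -0.0], [0.0, -0.314, 0.95, -0.146], [0.0, 0.0, 0.0, 1.0]]}
```

View pics/scene0.png

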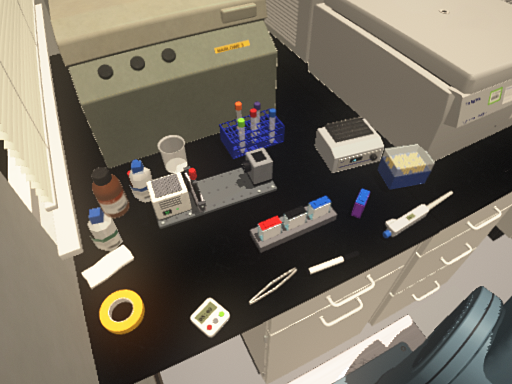

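View pics/top0.png

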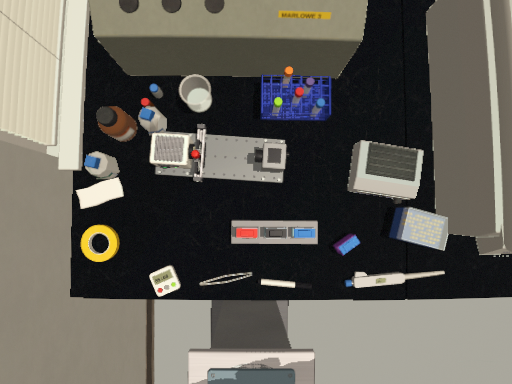

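The scene picture shows the photometer (lamp at 170,195, red knob at 192,172, detector at 259,165) and the rack with the red, black and blue lids. The blue lid is at (320,203).

In the top picture, the candidates for the blue cell are:
- the rack's blue lid at (303,232)
- a purple cell with a blue lid lying loose at (347,244), which is the look-alike
- blue bottle caps at (150,113), (95,160) and (156,90)

The candidates for the knob are (196,155) on the slide and a red cap at (145,102). I choose the rack lid (303,232) and the knob (196,155), and I'll check both in a crop.

```bash
cat > h.py <<'E'
import cv2,numpy as np
from scipy.spatial.transform import Rotation as Ro
def ext(c,s=None):
    "camera rotation (cam->world) and centre"
    if "mount" in c:
        m=np.array(c["mount"]);R=Ro.from_quat(s["tool_rot"]).as_matrix()
        return R@m[:3,:3],np.array(s["eef_pos"])+R@m[:3,3]
    R=np.array(c["R"]);return R.T,-R.T@np.array(c["t"])
def ray(c,px,s=None):
    px=np.array(px,float).reshape(-1,1,2)
    u=cv2.undistortPoints(px,np.array(c["mtx"]),np.array([c["k1"],0,0,0.]),None).reshape(-1,2) if False else None
    K=np.array(c["mtx"]);d=(px[:,0]-K[:2,2])/[K[0,0],K[1,1]];p=d.copy()
    for _ in range(30): p=d/(1+c["k1"]*(p**2).sum(1,keepdims=True))
    W,o=ext(c,s);return (np.c_[p,np.ones(len(p))]@W.T),o
def plane(c,px,z,s=None):
    v,o=ray(c,px,s);return o+v*((z-o[2])/v[:,2:3])
def mask(c,lo,hi,roi=None):
    h=cv2.cvtColor(c["image"],cv2.COLOR_RGB2HSV);m=cv2.inRange(h,np.array(lo),np.array(hi))
    if roi: 
        z=np.zeros_like(m);x0,y0,x1,y1=roi;z[y0:y1,x0:x1]=m[y0:y1,x0:x1];m=z
    return m
def big(m):
    c=max(cv2.findContours(m,cv2.RETR_EXTERNAL,cv2.CHAIN_APPROX_NONE)[0],key=cv2.contourArea)
    return cv2.minAreaRect(c),cv2.contourArea(c)
E
sed -i '/undistortPoints/d' h.py
python3 - <<'E'
from h import *
import pickle
s,d=pickle.load(open("d0.pkl","rb"));c=d["top"]
for n,lo,hi,roi,z in(("knob",(0,150,80),(10,255,255),(185,145,215,170),.127),("blue",(95,120,80),(125,255,255),(285,220,320,245),.064),("red",(0,150,80),(10,255,255),(225,220,265,245),.064)):
    r,a=big(mask(c,lo,hi,roi));print(n,r,a,plane(c,r[0],z).round(4))
im=c["image"]
a=cv2.resize(im[115:190,140:300],None,fx=5,fy=5,interpolation=cv2.INTER_CUBIC);b=cv2.resize(im[215:260,220:380],None,fx=5,fy=5,interpolation=cv2.INTER_CUBIC)
cv2.imwrite("pics/crop1.png",np.vstack([a,b])[:,:,::-1])
E
```

```text
knob ((194.70004272460938, 153.90000915527344), (8.497057914733887, 7.602630138397217), 63.43495178222656) 48.5 [[0.6253 0.1312 0.127 ]]
blue ((304.0, 232.5), (7.0, 20.0), 90.0) 140.0 [[ 0.4527 -0.1194  0.064 ]]
red ((246.0, 233.0), (8.0, 20.0), 90.0) 141.5 [[0.4504 0.0169 0.064 ]]
```

View pics/crop1.png

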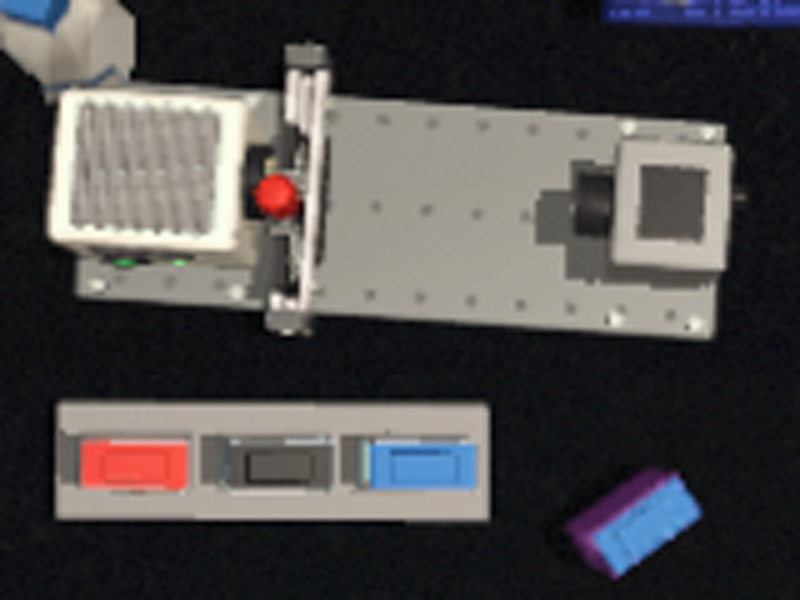

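The crop confirms both choices: the red knob is at crop (277,196) on the slide, and the glass cell with a blue lid is at the right end of the rack at crop (422,465). The purple cell with a blue lid at crop (640,520) is the look-alike outside the rack. Next I'll compute the photometer frame.

```bash
python3 - <<'E'
from h import *
import pickle
s,d=pickle.load(open("d0.pkl","rb"));c=d["top"]
f=lambda x,y:(x/5+140-.4,y/5+115-.4)
P=plane(c,[f(715,338),f(725,125),f(75,298)],.012);print("base",P.round(4))
e=P[2]-P[0];print("len",np.linalg.norm(e),np.linalg.norm(P[1]-P[0]),"yaw",np.degrees(np.arctan2(-e[0],e[1])))
e2=P[1]-P[0];print("yaw x",np.degrees(np.arctan2(e2[1],e2[0])),"ctr",((P[1]+P[2])/2).round(4))
g=lambda x,y:(x/5+220-.4,y/5+215-75-.4)
r=plane(c,[g(56,402),g(488,404),g(490,520),g(57,520)],.022);print("rack",r.round(4),r.mean(0).round(4))
print("snout end",plane(c,[f(577,203)],.083).round(4),"guide",plane(c,[f(325,200),f(303,200)],.097).round(4))
print(Ro.from_quat(s["tool_rot"]).as_matrix().round(3))
E
```

```text
base [[ 0.5748 -0.0727  0.012 ]
 [ 0.6821 -0.077   0.012 ]
 [ 0.5909  0.2463  0.012 ]]
len 0.31937085780935137 0.10743006379586281 yaw -2.8940417692247222
yaw x -2.295793541204793 ctr [0.6365 0.0846 0.012 ]
rack [[ 0.4795  0.0546  0.022 ]
 [ 0.4806 -0.1582  0.022 ]
 [ 0.4235 -0.1595  0.022 ]
 [ 0.4219  0.0534  0.022 ]] [ 0.4514 -0.0524  0.022 ]
snout end [[ 0.6308 -0.0018  0.083 ]] guide [[0.6286 0.1129 0.097 ]
 [0.6284 0.1229 0.097 ]]
[[ 0.975  0.222 -0.001]
 [ 0.222 -0.975  0.002]
 [-0.    -0.002 -1.   ]]
```

Emit:
{"name": "drive_tool", "arguments": {"deltas": [10,-10,0,0,0,-0.03,0,35,-35,0,0,0,-0.08,0,62,-62,0,0,0,-0.14,0,90,-90,0,0,0,-0.2,0,118,-118,0,0,0,-0.27,0,146,-146,0,0,0,-0.34,0,174,-174,0,0,0,-0.41,0,202,-202,0,0,0,-0.48,0,230,-230,0,0,0,-0.54,0,258,-258,0,0,0,-0.6,0]}}

```text
clock: 0.98
eef_pos: [0.339, -0.3232, 0.2387]
tool_rot: [0.916, 0.402, -0.0, 0.0]
force: [0.8, -0.2, 0.3]
gripper_width: 0.0881
gripper_force: 0.0
```

```bash
cat >> h.py <<'E'
def todo(s,p,yaw):
    "shift in mm in tool axes and rotvec to TCP p, pointing down, tool x at world yaw (deg)"
    R=Ro.from_quat(s["tool_rot"]);a=np.radians(yaw);x=np.array([np.cos(a),np.sin(a),0]);z=np.array([0,0,-1.])
    T=Ro.from_matrix(np.c_[x,np.cross(z,x),z])
    return (R.inv().apply(np.array(p)-s["eef_pos"])*1000).round(1),(R.inv()*T).as_rotvec().round(4)
E
python3 -c "
from h import *
from cell import bot
s=bot.get_state();print(s['clock'],s['eef_pos'],s['q'].round(2));print(todo(s,[.625,.131,.2],87.2))"
```

```text
0.9833 [ 0.33902186 -0.32321793  0.2387445 ] [ 0.91  0.24 -0.28  1.99  0.08  0.92 -0.16]
(array([527.9, -97.3,  38.6]), array([ 0.000e+00,  3.000e-04, -6.954e-01]))
```

Emit:
{"name": "drive_tool", "arguments": {"deltas": [38,-7,0,0,0,-0.06,0,77,-14,0,0,0,-0.12,0,116,-21,0,0,0,-0.18,0,155,-28,0,0,0,-0.24,0,194,-35,0,0,0,-0.3,0,233,-42,0,0,0,-0.36,0,272,-50,0,0,0,-0.42,0,311,-57,0,0,0,-0.48,0,350,-64,0,0,0,-0.54,0,389,-71,0,0,0,-0.6,0]}}

```text
clock: 1.82
eef_pos: [0.5513, 0.0103, 0.2386]
tool_rot: [0.756, 0.654, -0.0, 0.0]
force: [0.3, -0.8, -0.9]
gripper_width: 0.0879
gripper_force: 0.0
```

```bash
python3 -c "
from h import *
from cell import bot
s=bot.get_state();print(s['clock'],s['eef_pos'],s['q'].round(2));print(todo(s,[.625,.131,.2],87.2))"
```

```text
1.8167 [0.55132797 0.01030795 0.23858322] [ 0.32  0.42 -0.55  1.78  0.26  1.01 -0.47]
(array([130. ,  55.5,  38.5]), array([-0.0002,  0.0003, -0.0956]))
```

Emit:
{"name": "drive_tool", "arguments": {"deltas": [30,13,9,0,0,-0.02,0,60,26,18,0,0,-0.045,0,90,39,27,0,0,-0.07,0,115,50,35,0,0,-0.09,0,130,55.5,38.5,0,0,-0.0956,0,130,55.5,38.5,0,0,-0.0956,0,130,55.5,38.5,0,0,-0.0956,0,130,55.5,38.5,0,0,-0.0956,0,130,55.5,38.5,0,0,-0.0956,0,130,55.5,38.5,0,0,-0.0956,0]}}

```text
clock: 2.65
eef_pos: [0.6247, 0.1275, 0.2006]
tool_rot: [0.726, 0.688, -0.0, 0.0]
force: [-0.4, -0.1, 0.1]
gripper_width: 0.088
gripper_force: 0.0
```

```bash
python3 - <<'E'
from h import *
from cell import bot
import pickle
s=bot.get_state();c=bot.capture("wrist");pickle.dump((s,c),open("d1.pkl","wb"))
print(s['clock'],s['eef_pos'],s['q'].round(2));print(todo(s,[.625,.131,.2],87.2))
m=mask(c,(0,150,80),(10,255,255));r,a=big(m);print(r,a,plane(c,r[0],.127,s))
cv2.imwrite("pics/w1.png",c["image"][:,:,::-1])
E
```

```text
2.65 [0.62469399 0.12754522 0.20063857] [ 0.1   0.62 -0.54  1.58  0.35  1.04 -0.6 ]
(array([3.5, 0.1, 0.6]), array([ 0.0005,  0.0009, -0.0044]))
((411.20928955078125, 15.164019584655762), (24.638748168945312, 21.261621475219727), 64.65382385253906) 301.0 [[0.73099415 0.25145358 0.127     ]]
```

View pics/w1.png

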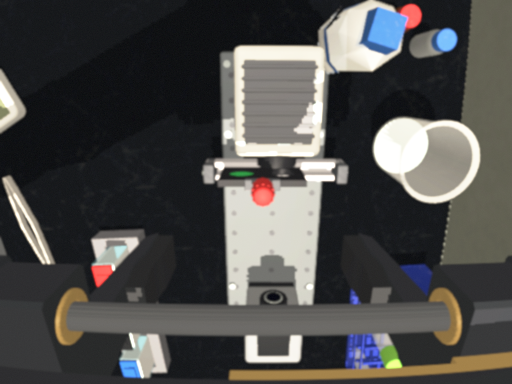

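The wrist view shows the red knob at (262,190), the green filter left of the beam at (243,174), the detector snout's ring at (273,296) and the base plate edges at columns 228 and 320. The bottle and beaker stand clear of the gripper.

```bash
python3 - <<'E'
from h import *
import pickle
s,c=pickle.load(open("d1.pkl","rb"))
m=mask(c,(0,150,80),(10,255,255),(240,170,285,215));r,a=big(m);print(r,a,cv2.boundingRect(m))
print("knob top/mid",plane(c,[(262,187),(262,190)],.127,s).round(4),plane(c,[r[0]],.113,s).round(4))
_,d0=pickle.load(open("d0.pkl","rb"));print("top knob",plane(d0["top"],[(194.7,153.9)],.127).round(4))
g=cv2.cvtColor(c["image"],cv2.COLOR_RGB2GRAY).astype(int)
for row in(60,130,205,225,250,265): 
    L=g[row,205:345];e=np.abs(np.diff(L));print(row,[(i+205,L[i+1]-L[i]) for i in np.where(e>30)[0]])
print("snout ring",plane(c,[(273,296)],.068,s).round(4))
im=cv2.resize(c["image"][150:315,200:350],None,fx=3.6,fy=3.6,interpolation=cv2.INTER_CUBIC);cv2.imwrite("pics/w1c.png",im[:,:,::-1])
E
```

```text
((262.5, 190.5), (27.0, 21.0), 90.0) 266.0 (252, 177, 22, 28)
knob top/mid [[0.6283 0.1395 0.127 ]
 [0.6282 0.1372 0.127 ]] [[0.6285 0.1321 0.113 ]]
top knob [[0.6253 0.1312 0.127 ]]
60 [(np.int64(219), np.int64(35)), (np.int64(233), np.int64(40)), (np.int64(234), np.int64(31)), (np.int64(244), np.int64(-33)), (np.int64(325), np.int64(-36)), (np.int64(326), np.int64(-42)), (np.int64(328), np.int64(53)), (np.int64(329), np.int64(60))]
130 [(np.int64(220), np.int64(41)), (np.int64(221), np.int64(58)), (np.int64(222), np.int64(48)), (np.int64(223), np.int64(32)), (np.int64(243), np.int64(-41)), (np.int64(244), np.int64(-46)), (np.int64(292), np.int64(31)), (np.int64(293), np.int64(47)), (np.int64(323), np.int64(-34)), (np.int64(324), np.int64(-59)), (np.int64(325), np.int64(-57))]
205 [(np.int64(222), np.int64(37)), (np.int64(223), np.int64(53)), (np.int64(224), np.int64(50)), (np.int64(225), np.int64(33)), (np.int64(319), np.int64(-53)), (np.int64(320), np.int64(-59))]
225 [(np.int64(223), np.int64(44)), (np.int64(224), np.int64(57)), (np.int64(225), np.int64(45)), (np.int64(317), np.int64(-46)), (np.int64(318), np.int64(-58)), (np.int64(319), np.int64(-44))]
250 [(np.int64(224), np.int64(45)), (np.int64(225), np.int64(59)), (np.int64(226), np.int64(46)), (np.int64(315), np.int64(-34)), (np.int64(316), np.int64(-60)), (np.int64(317), np.int64(-56))]
265 [(np.int64(225), np.int64(53)), (np.int64(226), np.int64(51)), (np.int64(227), np.int64(36)), (np.int64(314), np.int64(-41)), (np.int64(315), np.int64(-62)), (np.int64(316), np.int64(-50))]
snout ring [[ 0.6339 -0.001   0.068 ]]
```

View pics/w1c.png

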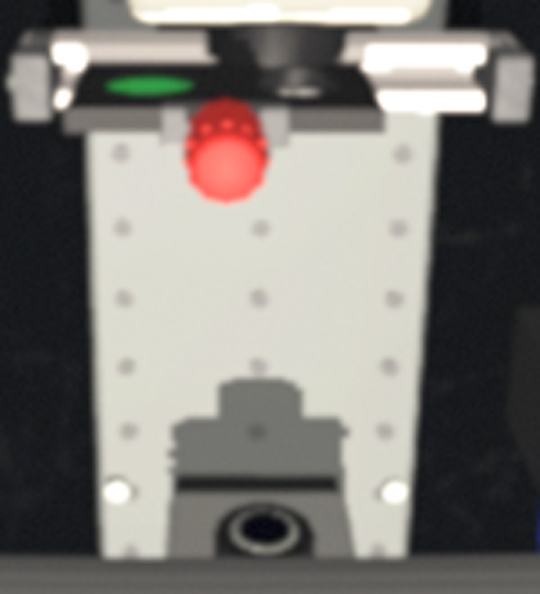

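The crop shows the knob's top disc at crop (227,163), the aperture at crop (263,530) and the base plate edges. I'll compute the points from these.

```bash
python3 - <<'E'
from h import *
import pickle
s,c=pickle.load(open("d1.pkl","rb"))
print("knob",plane(c,[(262.9,195)],.127,s).round(4))
A=plane(c,[(272.9,297)],.068,s)[0];print("aper",A.round(4))
L=plane(c,[(224.2,205.5),(225.1,225.5),(226,250.5),(226.8,265.5)],.012,s);Rr=plane(c,[(320,205.5),(318.6,225.5),(316.6,250.5),(315.6,265.5)],.012,s)
for l,r in zip(L,Rr):print(l.round(4),r.round(4),(r-l)[0].round(4))
M=(L+Rr)/2;M[:,1]=(L[:,1]+Rr[:,1])/2
k=np.polyfit(M[:,1],M[:,0],1);print("axis",k,"x at y=.06",np.polyval(k,.06),"at aper",np.polyval(k,A[1]))
for f in((5,0,.6),):pass
v=(lambda n:n/np.linalg.norm(n))(np.array([-.0,0,0])+[.05,1,0]);print("light path",A+.0615*v)
E
```

```text
knob [[0.6287 0.1333 0.127 ]]
aper [ 0.6337 -0.0023  0.068 ]
[0.5838 0.0831 0.012 ] [0.693  0.0773 0.012 ] 0.1091
[0.5827 0.0582 0.012 ] [0.6916 0.0523 0.012 ] 0.1089
[0.5809 0.0253 0.012 ] [0.6896 0.0194 0.012 ] 0.1087
[0.58   0.0046 0.012 ] [ 0.6886 -0.0014  0.012 ] 0.1086
axis [0.05305813 0.63416537] x at y=.06 0.6373488593168658 at aper 0.6340436056938081
light path [0.63677694 0.05912832 0.068     ]
```

```bash
python3 -c "
from h import *
from cell import bot
s=bot.get_state();print(todo(s,[.628,.1325,.103],87.0))"
```

```text
(array([ 4.9,  3. , 97.6]), array([ 0.0005,  0.0006, -0.0008]))
```

Emit:
{"name": "drive_tool", "arguments": {"deltas": [2,1,15,0,0,0,0,4,3,40,0,0,0,0,5,3,65,0,0,0,0,5,3,85,0,0,0,0,5,3,95,0,0,0,0.3,5,3,97.5,0,0,0,0.5,5,3,97.5,0,0,0,0.7,5,3,97.5,0,0,0,0.9,5,3,97.5,0,0,0,1,5,3,97.5,0,0,0,1], "newtons": 8}}

```text
clock: 3.53
eef_pos: [0.6288, 0.1342, 0.1039]
tool_rot: [0.725, 0.689, 0.001, 0.001]
force: [-1.0, -0.3, -0.3]
gripper_width: 0.05
gripper_force: 0.0
```

Emit:
{"name": "drive_tool", "arguments": {"deltas": [0,0,0,0,0,0,1,0,0,0,0,0,0,1,0,0,0,0,0,0,1,0,0,0,0,0,0,1,0,0,0,0,0,0,1,0,0,0,0,0,0,1,0,0,0,0,0,0,1,0,0,0,0,0,0,1,0,0,0,0,0,0,1,0,0,0,0,0,0,1]}}

```text
clock: 4.37
eef_pos: [0.6281, 0.134, 0.1028]
tool_rot: [0.725, 0.689, 0.0, 0.0]
force: [0.8, 0.7, 0.2]
gripper_width: 0.0165
gripper_force: 8.0
```

Emit:
{"name": "drive_tool", "arguments": {"deltas": [0,2,0,0,0,0,1,0,5,0,0,0,0,1,0,9,0,0,0,0,1,0,13,0,0,0,0,1,0,17,0,0,0,0,1,0,21,0,0,0,0,1,0,24,0,0,0,0,1,0,27,0,0,0,0,1,0,29,0,0,0,0,1,0,30,0,0,0,0,1]}}

```text
clock: 5.2
eef_pos: [0.6583, 0.1323, 0.1027]
tool_rot: [0.725, 0.689, 0.0, 0.0]
force: [-1.8, -0.9, 3.0]
gripper_width: 0.0164
gripper_force: 8.0
```

Emit:
{"name": "drive_tool", "arguments": {"deltas": [0,1,0,0,0,0,1,0,2,0,0,0,0,1,0,3,0,0,0,0,1,0,3.5,0,0,0,0,1,0,4,0,0,0,0,1,0,4.5,0,0,0,0,1,0,5,0,0,0,0,1,0,5,0,0,0,0,1,0,5,0,0,0,0,1,0,5,0,0,0,0,1]}}

```text
clock: 6.03
eef_pos: [0.6607, 0.1322, 0.1026]
tool_rot: [0.725, 0.689, -0.002, -0.001]
force: [-9.1, -1.9, 9.3]
gripper_width: 0.0168
gripper_force: 8.0
```

Emit:
{"name": "drive_tool", "arguments": {"deltas": [0,1,0,0,0,0,1,0,2,0,0,0,0,1,0,3,0,0,0,0,1,0,4,0,0,0,0,1,0,4,0,0,0,0,1,0,4,0,0,0,0,1,0,3,0,0,0,0,1,0,1,0,0,0,0,1,0,-1,0,0,0,0,1,0,-2.2,0,0,0,0,1]}}

```text
clock: 6.87
eef_pos: [0.6604, 0.1324, 0.1021]
tool_rot: [0.725, 0.689, 0.0, -0.0]
force: [2.0, -0.2, -3.5]
gripper_width: 0.0168
gripper_force: 8.0
```

Emit:
{"name": "drive_tool", "arguments": {"deltas": [0,0,0,0,0,0,0.7,0,0,0,0,0,0,0.4,0,0,0,0,0,0,0,0,0,0,0,0,0,0,0,0,0,0,0,0,0,0,0,-12,0,0,0,0,0,0,-35,0,0,0,0,0,0,-65,0,0,0,0,0,0,-85,0,0,0,0,0,0,-97,0,0,0,0]}}

```text
clock: 7.7
eef_pos: [0.6621, 0.133, 0.2036]
tool_rot: [0.725, 0.689, 0.002, 0.001]
force: [0.1, 0.5, -0.7]
gripper_width: 0.0812
gripper_force: 0.0
```

```bash
python3 - <<'E'
from h import *
from cell import bot
import pickle
s=bot.get_state();print(s['clock'],s['eef_pos'],s['q'].round(2),s['gripper_width'])
c=bot.capture("wrist");pickle.dump((s,c),open("d2.pkl","wb"))
m=mask(c,(0,150,80),(10,255,255),(230,150,380,235));x,y,w,h=cv2.boundingRect(m);print(x,y,w,h,plane(c,[(x+w/2,y+h-w/2)],.127,s).round(4))
print(todo(s,[.4527,-.1194,.16],90.4))
E
```

```text
7.7 [0.66207346 0.133013   0.20364131] [ 0.08  0.67 -0.53  1.47  0.36  1.09 -0.58] 0.08118462119993479
245 185 21 28 [[0.6605 0.1322 0.127 ]]
(array([-262.9, -196.3,   42.4]), array([ 0.0043, -0.0014, -0.0584]))
```

Emit:
{"name": "drive_tool", "arguments": {"deltas": [-12,-9,0,0,0,0,0,-42,-31,0,0,0,-0.01,0,-72,-53,5,0,0,-0.02,0,-102,-75,10,0,0,-0.03,0,-132,-98,15,0,0,-0.035,0,-162,-121,20,0,0,-0.04,0,-192,-143,28,0,0,-0.045,0,-222,-165,36,0,0,-0.05,0,-250,-186,40,0,0,-0.055,0,-263,-196,42,0,0,-0.058,0]}}

```text
clock: 8.58
eef_pos: [0.447, -0.1239, 0.1562]
tool_rot: [0.706, 0.708, -0.002, -0.001]
force: [-0.3, 0.8, -0.4]
gripper_width: 0.088
gripper_force: 0.0
```

Emit:
{"name": "drive_tool", "arguments": {"deltas": [0,0,0,0,0,0,0,0,0,0,0,0,0,0,0,0,0,0,0,0,0,0,0,0,0,0,0,0,0,0,0,0,0,0,0,0,0,0,0,0,0,0,0,0,0,0,0,0,0,0,0,0,0,0,0,0,0,0,0,0,0,0,0,0,0,0,0,0,0,0]}}

```text
clock: 9.42
eef_pos: [0.4515, -0.1202, 0.1577]
tool_rot: [0.705, 0.709, -0.0, -0.0]
force: [0.2, -0.5, -0.8]
gripper_width: 0.0885
gripper_force: 0.0
```

```bash
python3 - <<'E'
from h import *
from cell import bot
import pickle
s=bot.get_state();print(s['clock'],s['eef_pos'],s['q'].round(2),s['gripper_width'])
c=bot.capture("wrist");pickle.dump((s,c),open("d3.pkl","wb"))
m=mask(c,(95,120,80),(125,255,255),(150,100,350,260));r,a=big(m);print(r,a,plane(c,[r[0]],.064,s).round(4))
b=cv2.boxPoints(r);print(b.round(1).tolist(),plane(c,b,.064,s).round(4))
print(todo(s,[.4527,-.1194,.16],90.4))
cv2.imwrite("pics/w3.png",c["image"][:,:,::-1])
E
```

```text
9.4167 [ 0.4514639  -0.12018716  0.15770437] [ 0.63  0.41 -0.56  2.05  0.31  0.76 -0.11] 0.0884845016372805
((259.0, 194.0), (58.0, 26.0), 90.0) 1314.5 [[ 0.4523 -0.1203  0.064 ]]
[[246.0, 165.0], [272.0, 165.0], [272.0, 223.0], [246.0, 223.0]] [[ 0.4419 -0.0964  0.064 ]
 [ 0.4623 -0.0962  0.064 ]
 [ 0.4633 -0.1457  0.064 ]
 [ 0.4417 -0.1458  0.064 ]]
(array([ 0.8,  1.2, -2.3]), array([-0.    ,  0.    , -0.0002]))
```

View pics/w3.png

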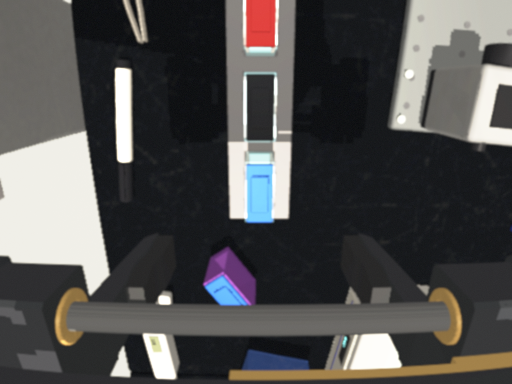

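The lid measures 49.5 x 21 mm at (0.452,-0.120), at pixel (259,194), which fits the given size. The purple look-alike lies at (228,280), clear of the fingers.

Emit:
{"name": "drive_tool", "arguments": {"deltas": [0,1,15,0,0,0,0,0,1,40,0,0,0,0,0,1,65,0,0,0,0,0,1,85,0,0,0,0,0,1,102,0,0,0,0,0,1,115,0,0,0,0,0,1,124,0,0,0,0,0,1,129,0,0,0,0,0,1,131,0,0,0,0,0,1,131,0,0,0,0]}}

```text
clock: 10.3
eef_pos: [0.4526, -0.1202, 0.0268]
tool_rot: [0.705, 0.709, 0.0, 0.0]
force: [-0.3, 0.7, 0.5]
gripper_width: 0.0881
gripper_force: 0.0
```

Emit:
{"name": "drive_tool", "arguments": {"deltas": [0,0,0,0,0,0,0,0,0,0,0,0,0,0,0,0,0,0,0,0,0.2,0,0,0,0,0,0,0.3,0,0,0,0,0,0,0.4,0,0,0,0,0,0,0.5,0,0,0,0,0,0,0.58,0,0,0,0,0,0,0.6,0,0,0,0,0,0,0.6,0,0,0,0,0,0,0.6], "newtons": 15}}

```text
clock: 11.13
eef_pos: [0.4524, -0.1202, 0.0267]
tool_rot: [0.705, 0.709, -0.0, -0.0]
force: [0.7, 0.0, 0.3]
gripper_width: 0.037
gripper_force: 0.0
```

Emit:
{"name": "drive_tool", "arguments": {"deltas": [0,0,0,0,0,0,0.65,0,0,0,0,0,0,0.7,0,0,0,0,0,0,0.8,0,0,0,0,0,0,0.9,0,0,0,0,0,0,1,0,0,0,0,0,0,1,0,0,0,0,0,0,1,0,0,0,0,0,0,1,0,0,0,0,0,0,1,0,0,0,0,0,0,1], "newtons": 15}}

```text
clock: 11.97
eef_pos: [0.4525, -0.1202, 0.0267]
tool_rot: [0.705, 0.709, 0.0, -0.0]
force: [0.6, 0.4, -0.6]
gripper_width: 0.024
gripper_force: 15.0
```

Emit:
{"name": "drive_tool", "arguments": {"deltas": [0,0,-1,0,0,0,1,0,0,-3,0,0,0,1,0,0,-7,0,0,0,1,0,0,-14,0,0,0,1,0,0,-24,0,0,0,1,0,0,-36,0,0,0,1,0,0,-50,0,0,0,1,0,0,-63,0,0,0,1,0,0,-72,0,0,0,1,0,0,-75,0,0,0,1], "newtons": 20}}

```text
clock: 12.8
eef_pos: [0.4534, -0.1205, 0.1036]
tool_rot: [0.705, 0.709, 0.001, 0.001]
force: [-0.5, 0.2, -0.3]
gripper_width: 0.024
gripper_force: 20.0
```

```bash
python3 - <<'E'
from h import *
from cell import bot
s=bot.get_state();print(s['clock'],s['eef_pos'],s['force'],s['gripper_width'])
print(todo(s,[.4525,.059,.105],87),todo(s,[.6368,.0592,.105],87))
E
```

```text
12.8 [ 0.45336716 -0.12050882  0.10358843] [-0.45152934  0.16730393 -0.28398333] 0.02400193240890815
(array([179.5,   0.3,  -1.6]), array([0.0026, 0.0008, 0.0588])) (array([178.5, 184.6,  -1.1]), array([0.0026, 0.0008, 0.0588]))
```

Emit:
{"name": "drive_tool", "arguments": {"deltas": [4,0,0,0,0,0.005,1,15,0,0,0,0,0.01,1,33,0,0,0,0,0.017,1,54,0,0,0,0,0.024,1,77,2,0,0,0,0.03,1,100,6,0,0,0,0.037,1,123,14,0,0,0,0.044,1,144,26,0,0,0,0.05,1,160,42,0,0,0,0.055,1,171,60,0,0,0,0.0588,1]}}

```text
clock: 13.63
eef_pos: [0.5106, 0.0538, 0.1011]
tool_rot: [0.724, 0.689, -0.0, -0.001]
force: [0.4, -0.1, -0.3]
gripper_width: 0.0239
gripper_force: 20.0
```

Emit:
{"name": "drive_tool", "arguments": {"deltas": [5,18,0,0,0,0,1,7,37,0,0,0,0,1,7,56,0,0,0,0,1,7,75,0,0,0,0,1,7,92,0,0,0,0,1,7,106,0,0,0,0,1,7,116,0,0,0,0,1,7,122,0,0,0,0,1,7,124,0,0,0,0,1,7,124,0,0,0,0,1]}}

```text
clock: 14.47
eef_pos: [0.6351, 0.0519, 0.1011]
tool_rot: [0.725, 0.688, -0.0, -0.0]
force: [-0.4, -0.7, -0.6]
gripper_width: 0.0238
gripper_force: 20.0
```

```bash
python3 - <<'E'
from h import *
from cell import bot
s=bot.get_state();print(s['clock'],s['eef_pos'],s['force'],s['gripper_width'],s['q'].round(2))
print(todo(s,[.6368,.0592,.0617],87))
E
```

```text
14.4667 [0.63507406 0.05191444 0.10106932] [-0.43774442 -0.71268258 -0.58773105] 0.023831782113632034 [ 0.17  0.73 -0.47  1.64  0.41  0.87 -0.52]
(array([ 7.4,  1.4, 39.4]), array([-0.0011,  0.0001,  0.0003]))
```

Emit:
{"name": "drive_tool", "arguments": {"deltas": [1,0,2,0,0,0,1,3,1,7,0,0,0,1,5,1.4,13,0,0,0,1,7,1.4,20,0,0,0,1,7.4,1.4,27,0,0,0,1,7.4,1.4,33,0,0,0,1,7.4,1.4,37,0,0,0,1,7.4,1.4,39.4,0,0,0,1,7.4,1.4,39.4,0,0,0,1,7.4,1.4,39.4,0,0,0,1]}}

```text
clock: 15.3
eef_pos: [0.6373, 0.0589, 0.0623]
tool_rot: [0.725, 0.688, -0.0, 0.0]
force: [-0.6, -0.1, -0.5]
gripper_width: 0.0236
gripper_force: 20.0
```

```bash
python3 - <<'E'
from h import *
from cell import bot
import pickle
s=bot.get_state();print(s['clock'],s['eef_pos'],s['force'],s['gripper_width'])
d={n:bot.capture(n) for n in("wrist","scene","top")};pickle.dump((s,d),open("d4.pkl","wb"))
f=lambda im,k:cv2.resize(im,None,fx=k,fy=k,interpolation=cv2.INTER_CUBIC)
a=f(d["scene"]["image"][140:230,140:285],3.5)
b=f(d["wrist"]["image"][120:310,190:360],315/190)
b=b[:315]; h=min(len(a),len(b));im=np.hstack([a[:h],b[:h]])[:, :800];cv2.imwrite("pics/c4.png",im[:,:,::-1]);print(im.shape)
print(todo(s,[.6368,.0592,.0617],87))
E
```

```text
15.3 [0.63733444 0.05888997 0.06227961] [-0.62463202 -0.12317152 -0.46295178] 0.023629532705912712
(315, 790, 3)
(array([ 0.3, -0.5,  0.6]), array([-0.0001,  0.0001,  0.    ]))
```

View pics/c4.png

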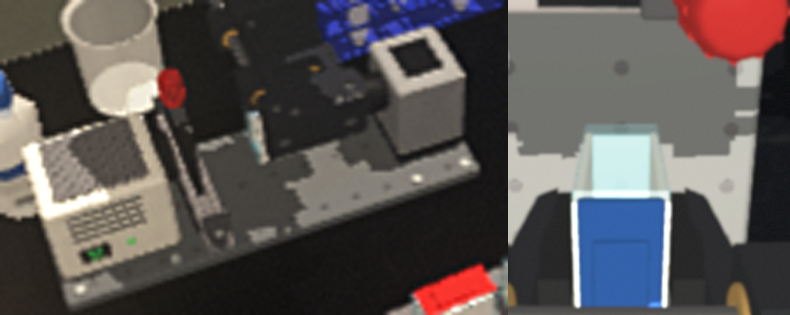

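The crop shows the cell upright between the fingers. Its window centre (crop column 622) matches the base's hole row centre (621). I'll check height and position numerically.

```bash
python3 - <<'E'
from h import *
import pickle
s,d=pickle.load(open("d4.pkl","rb"));c=d["wrist"]
px=[(231.6,238.3),(287.7,238.3),(236.4,196.2),(279.9,196.2)]
v,o=ray(c,px,s);y=s["eef_pos"][1]+.026
print((o+v*((y-o[1])/v[:,1:2])).round(4))
m=mask(c,(95,120,60),(125,255,255),(180,200,340,320));x,yy,w,h=cv2.boundingRect(m);print(x,yy,w,h,plane(c,[(x,yy),(x+w,yy)],.099,s).round(4))
c=d["top"];f=d["scene"]
m=mask(f,(0,150,80),(10,255,255),(180,150,205,180));r,a=big(m);print("scene knob",r)
k,o2=ray(f,[r[0]]);print((o2+k*((.113-o2[2])/k[:,2:3])).round(4))
E
```

```text
[[0.6284 0.0849 0.0973]
 [0.6502 0.0849 0.0996]
 [0.627  0.0849 0.047 ]
 [0.6504 0.0849 0.0505]]
233 240 51 66 [[0.6291 0.085  0.099 ]
 [0.6488 0.0839 0.099 ]]
scene knob ((188.5, 165.0), (10.0, 7.0), 90.0)
[[0.6581 0.1306 0.113 ]]
```

```bash
python3 - <<'E'
from h import *
import pickle
s,d=pickle.load(open("d4.pkl","rb"));c=d["scene"]
px=[(215.5,186),(212,186),(211,171.5)]
v,o=ray(c,px);print((o+v*((.085-o[1])/v[:,1:2])).round(4))
im=np.hstack([cv2.resize(c["image"][160:200,195:235],None,fx=10,fy=10,interpolation=cv2.INTER_CUBIC),cv2.resize(d["wrist"]["image"][175:255,215:295],None,fx=5,fy=5,interpolation=cv2.INTER_CUBIC)])
cv2.imwrite("pics/c5.png",im[:,:,::-1])
E
```

```text
[[0.608  0.085  0.0634]
 [0.6402 0.085  0.0305]
 [0.6297 0.085  0.0952]]
```

View pics/c5.png

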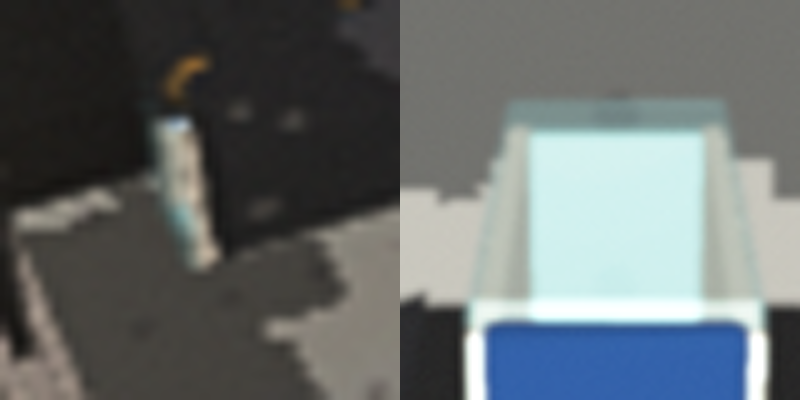

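The zoomed wrist view shows the window's outer lower edge at row 195 (columns 236.6 to 280) and its upper edge at about row 236 (columns 228 to 288.6). The glass is square and upright.

```bash
python3 - <<'E'
from h import *
import pickle
s,d=pickle.load(open("d4.pkl","rb"));c=d["wrist"]
print(plane(c,[(236.3,194.6),(279.6,194.6)],.0436,s).round(4),plane(c,[(228,235.6),(288.2,235.6)],.0936,s).round(4))
E
```

```text
[[0.6267 0.0847 0.0436]
 [0.6506 0.0834 0.0436]] [[0.6266 0.0843 0.0936]
 [0.6509 0.083  0.0936]]
```

Widths (24 mm), height, upright attitude and beam axis all agree. One hold to settle, then I'll hand in.

Emit:
{"name": "drive_tool", "arguments": {"deltas": [0,0,0.5,0,0,0,1,0,0,0.5,0,0,0,1,0,0,0.5,0,0,0,1,0,0,0.5,0,0,0,1,0,0,0.5,0,0,0,1,0,0,0.5,0,0,0,1,0,0,0.5,0,0,0,1,0,0,0.5,0,0,0,1,0,0,0.5,0,0,0,1,0,0,0.5,0,0,0,1]}}

```text
clock: 16.28
eef_pos: [0.6373, 0.059, 0.0618]
tool_rot: [0.725, 0.688, -0.0, -0.0]
force: [-0.1, 0.1, -0.3]
gripper_width: 0.024
gripper_force: 20.0
```

```bash
python3 -c "
from cell import bot
s=bot.get_state();print(s['eef_pos'],s['gripper_width'],abs(s['qvel']).max());print(bot.finish_job())"
```

```text
[0.63727706 0.05901252 0.0617878 ] 0.023985199709600575 0.0015346599905726877
the job is handed in; nothing more can be done
None
```

I pushed the filter slide to its far stop and handed the job in at about 16 s, with the blue cell held upright and still, centred on the beam in the middle of the gap; no verdict came back.

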